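Show the ossicle set under the classroom visualiser

TASK

Get the ear ossicle set on show: lift it by its black base (not by the fragile white bones) and set it gently, upright, on the visualiser's grey mat, inside the white frame and lying the long way of the frame, and let go of it. Then, with the red release button on the camera head pressed in, pull the camera up past the first stop to the second, top stop. The mast has no catch there, so finish holding the camera at the top stop, and leave the other models and the brain stand where they are.

Things in the scene. Friction and masses are not known exactly. Their poses are not given: they have to be found in the camera images.
- visualiser: classroom visualiser, fixed to the table: white baseboard 310 x 170 x 12 mm with a grey stage mat at one end and an upright mast at the other. Origin: centre of the board's underside, z up. Its x axis runs along the board from the mat end (-x) to the mast end (+x); y across the board.
- stage (a point): centre of the white frame printed on the grey mat, at the mat's upper face (14 mm above the table). Axes as the visualiser: the frame is 110 mm inside along y (its long way) and 65 mm inside along x; the mat is 140 mm along x, 150 mm along y. 175 mm from the mast axis.
- mast (a point): top of the mast's fixed outer tube, on the mast axis, 165 mm above the table (tube 32 mm across with a black collar 37 mm across at the top). Axes as the visualiser.
- head (a point): centre of the white camera head, on the mast axis; goes up with the camera; 190 mm above the table when down. Head: 44 mm wide (y), 36 mm tall (18 above and below), from 55 mm towards the mat (-x; a black lens barrel there points down at the mat) to 35 mm the other way (+x). Axes as the visualiser. Pinch it across its width from above.
- button (a point): centre of the outer face of the red release button on the -y side of the camera head, level with the head's centre and on the mast axis in x. Button 30 mm along x, 16 mm tall, stands 8 mm proud of the head side, moves along +y.
- release (a joint): how far the red button is pressed in, m: 0 free (8 mm proud), 0.008 flush with the head's side. Spring, 3 N to start and 8 N fully in. The catch lets go from about 0.005. A pinch across the head at the mast presses it with one finger.
- camera (a joint): how far the camera is pulled up, m: 0 down (caught, 1 mm play), 0.050 first stop (catches there if the button is let go; blue ring on the inner tube just clear of the collar), 0.100 second stop, end of travel (red ring just clear). No catch there: let go, the camera (0.3 kg, sliding friction 1 N plus 14 N per m/s) sinks back.
- ossicle_set: enlarged ear ossicle model: black plastic base 90 mm (along x) x 45 mm (along y) x 18 mm tall, three white nylon bones on short pins on top, whole 61 mm tall, about 0.16 kg. Origin: centre of the base's underside, z up. Stands loose on the table to the right of the visualiser.
- ossicles: the three fragile white bones carried on the base (same origin and axes as the ossicle set): they stand 18 to 61 mm above the base's underside, within 45 mm along x and 10 mm along y of its centre.
- stomach: green plastic stomach half, about 115 x 85 x 30 mm, flat side down; leave it. Origin: middle of its underside.
- trachea: ribbed beige trachea segment, 92 x 29 x 29 mm, lying along its x; leave it. Origin: middle of its underside.
- brain_stand: birch plywood slotted stand 150 x 100 x 34 mm, its three slots hold pastel brain slices; leave it. Origin: centre of its underside.
- slice0: pink brain slice, about 95 mm wide, 85 mm tall, 9 mm thick, standing in the stand; origin: middle of its lower edge, 12 mm above the table.
- slice1: lilac brain slice, about 106 mm wide, standing in the middle slot; origin: middle of its lower edge.
- slice2: mint brain slice, about 98 mm wide, standing in the stand; origin: middle of its lower edge.
- eye_model: eyeball model on a black foot 72 mm across, 87 mm tall, behind the visualiser; leave it. Origin: centre of its underside.
There are look-alikes about, which are no part of the job. Leave any purple or yellow look-alike of the ossicle_set alone.

How it is judged:
On the way, in this order (a step that is already met when the one before it is completed fails the run):
1. the ossicle set stands in the frame, let go, the camera still down (x of ossicle_set in the frame of stage between -0.013 and 0.013 m and y of ossicle_set in the frame of stage between -0.013 and 0.013 m and z of ossicle_set in the frame of stage below 0.004 m and angle between the x axis of ossicle_set and the y axis of stage, either way round below 0.26 rad and angle between ossicle_set's own z axis and vertical below 0.1 rad and linear speed of ossicle_set below 0.02 m/s and contact force between the fingers and ossicle_set below 0.1 N and value of joint camera below 0.01 m), for 0.3 s.
2. the button is pressed in and the camera is pulled up past the first stop (value of joint release above 0.0035 m and value of joint camera above 0.06 m and contact force between the fingers and camera above 2 N), for 0.05 s.
At the end, for the whole second after the job is handed in: The fingers hold the camera (over 2 N) at the second stop (mast out over 95 of 100 mm); the ossicle set stands upright and still on the mat, its centre within 13 mm of the frame's centre each way, its long side within 15 degrees of the frame's, untouched by the robot (value of joint camera above 0.095 m and contact force between the fingers and camera above 2 N and x of ossicle_set in the frame of stage between -0.013 and 0.013 m and y of ossicle_set in the frame of stage between -0.013 and 0.013 m and z of ossicle_set in the frame of stage below 0.004 m and angle between the x axis of ossicle_set and the y axis of stage, either way round below 0.26 rad and angle between ossicle_set's own z axis and vertical below 0.1 rad and linear speed of ossicle_set below 0.02 m/s and contact force between each of the arm, the fingers and ossicle_set below 0.1 N); the arm keeps its last pose, push and grip.
It fails at once if the white bones are gripped or knocked (contact force between the fingers and ossicles above 3 N).
It fails at once if the stomach half or the trachea segment is moved over 20 mm (distance of any of stomach, trachea from where it was at the start of the episode above 0.02 m).
It fails at once if the brain stand or a brain slice is moved over 20 mm (distance of any of brain_stand, slice0, slice1, slice2 from where it was at the start of the episode above 0.02 m).
It fails at once if the ossicle set is dropped (it falls freely for over about 10 mm) (linear speed of ossicle_set above 0.45 m/s and contact force between the fingers and ossicle_set below 0.1 N).
It fails at once if the eye model is moved over 20 mm (distance of eye_model from where it was at the start of the episode above 0.02 m).
It also fails if it takes over 70 s, if anything falls off the work surface, if the arm or the gripper's body presses on something with over 40 N, if the wrist force passes 120 N, or if a joint passes its speed limit or range.

ROBOT

A 6-joint arm with a two-finger parallel gripper is mounted at the origin on the work surface. World frame = base frame: x ahead of the robot, y to its left, z up, the work surface at z = 0. Lengths are in m, angles in rad, forces in N, time in s.
With the tool pointing down it reaches from about 0.35 to 0.85 m from the base axis. Payload 8.1 kg.
Tool frame: the origin (TCP) lies midway between the tips of the shut fingers; the grasp point (between the pads) lies env.tcp_to_grasp behind it (env.tcp_to_grasp is the distance from the TCP to the grasp point, in m); z points along the fingers, y is the line along which they close (so a half turn about z gives the same grasp; the last joint's range is limited). The gripper opens to 85 mm and grips with 20 to 120 N. Pads are 22 mm wide; open, the fingers measure 114 mm over their backs; the gripper's body (76 mm by 85 mm) begins 54 mm behind the grasp point. The pads swing forward as they close: fully open they stand 13 mm farther back than shut.
Start: joints at [1.039, 0.13, 1.488, -0, 1.523, -0.085], TCP at [0.259, 0.541, 0.231] pointing down, gripper open.
Joint ranges: [-2.96, 2.96], [-0.89, 2.26], [0.02, 2.5], [-1.34, 4.48], [0, 2.73], [-2.66, 2.66]. Speed limits (rad/s): [2.39, 2.39, 2.79, 3.14, 3.14, 3.14].

INTERFACE

Orientations are given as [roll, pitch, yaw] about the fixed x, y, z axes, in that order (R = Rz(yaw) Ry(pitch) Rx(roll)).
In Python, from cell import env gives the robot as it stands.
- The arm moves only by the tool servo_tool, never from a script. Its argument "plan" is a list that holds one entry, the list of rows, each a list of 6 numbers: the shift along the tool's x, y, z each as a share of 0.15 m, from -1 to 1, then the turn, a rotation vector about the tool's x, y, z each as a share of 90 degrees, from -1 to 1. In form: [[[tx, ty, tz, rx, ry, rz], ...]]. A call has 1 to 20 rows; each row is the pose to reach, as a shift and turn from the pose commanded when the call began, along the tool's axes at that moment; what a row does not reach only later rows make up. A row lasts 1/10 s, in which the tool goes at most 50 mm and 8.59 degrees, less where a joint would pass 70% of its speed; a pose out of reach is approached as far as the arm can. A call with a number of a shift or a turn outside -1 to 1 is refused whole. A call with a gripper value outside its range is refused whole. "hand" is the opening, from 0 (shut) to 1 (fully open), set as the call begins (left out, the last holds). The fingers move at their own pace and stop on an object; the grip force is fixed at half the most. Time passes only in rows, so rows that repeat a pose let the fingers close. It gives the time, the measured TCP pose, the force, the opening and the grip force at its end, in the units of the state.
- env.sense(): the state, without advancing time (a new reading comes with each control period).
- env.camera(name): name is "scene" or "top" or "wrist"; returns a dict with "img" (480x640x3 uint8, red, green, blue), "depth" (480x640 float32, m along the optical axis (not along the pixel's ray), 0 where there is no reading), "intrinsics" (3x3 intrinsics, pixels), "T" (4x4, takes a point from camera to world coordinates). Camera axes: x right, y up, looking along -z (the intrinsics and any distortion apply to the point x, -y, -z); pixel columns grow to the right and rows downward; lengths in m; the calibration is good to about 2 mm. A picture is of the moment at which its call begins.
- env.job_done(): hands the job in; it is judged then, once.
The state is a dict: "time": time; "joint_positions": joint angles; "qd": joint speeds; "tau": joint torques, N m; "position": TCP position; "ee_rot": TCP orientation; "wrist_force": force on the tool from outside, world axes, zero at the start; "moment": the same for the moment, N m; "opening": finger opening in m; "gripper_force": force on a finger pad.
Only numpy, scipy, OpenCV 4.12 (cv2) and the standard library are available. Lean on these libraries where they do the work, as an engineer would, in place of code of your own. Each camera call takes 0.05 s, during which the arm holds its last target. There are 200 camera calls.

## Working session

There is one attempt and no reset: what is moved stays moved. The work goes in short steps, Python scripts to look and compute and a tool call to move; the robot and the scene stay as the last step left them, time stands still between calls to the robot, and variables do not carry over. Pictures are saved under pics/ and viewed, at most 10 in all, crops included, and the job is handed in when it is done.

Besides the shell and the picture viewer there is one more tool, called after "Emit:" as name([rows], argument=value, ...), one row to a line, values as JSON. servo_tool: Moves the arm, as the interface text tells. Its arguments: {"type":"object","properties":{"plan":{"type":"array"},"hand":{"type":"number"}},"required":["plan"]}

```bash
ls; mkdir -p pics
cat > h.py <<'E'
import numpy as np, cv2
from cell import env
def world(c, uv, z=None):
    """pixel -> world: by depth, or by ray onto plane z"""
    K,T=c["intrinsics"],c["T"]; u,v=uv
    d=np.array([(u-K[0,2])/K[0,0],-(v-K[1,2])/K[1,1],-1.0])
    o=T[:3,3]; r=T[:3,:3]@d
    s=c["depth"][int(v),int(u)] if z is None else (z-o[2])/r[2]
    return o+s*r
def cloud(c):
    K,T=c["intrinsics"],c["T"]; v,u=np.mgrid[:480,:640]
    D=c["depth"]; P=np.stack([(u-K[0,2])/K[0,0]*D,-(v-K[1,2])/K[1,1]*D,-D],-1)
    P=P@T[:3,:3].T+T[:3,3]; P[D==0]=np.nan
    return P
def save(n,img): cv2.imwrite("pics/"+n,cv2.cvtColor(img,cv2.COLOR_RGB2BGR))
E
python3 - <<'E'
from h import *
for n in("scene","top"):
    c=env.camera(n); save(n+"0.png",c["img"]); np.savez(n+"0.npz",**c); print(n,c["T"].round(3).tolist(),c["intrinsics"][0,0])
print(env.sense(),env.tcp_to_grasp)
E
```

```text
pics
scene [[-0.809, -0.446, 0.383, 0.983], [0.588, -0.604, 0.538, 0.58], [-0.009, 0.66, 0.751, 0.974], [0.0, 0.0, 0.0, 1.0]] 498.8248686523822
top [[-0.02, 0.992, -0.124, 0.404], [-1.0, -0.023, -0.02, -0.021], [-0.022, 0.124, 0.992, 1.356], [0.0, 0.0, 0.0, 1.0]] 436.908183415072
{'time': 0.1, 'joint_positions': array([ 1.03860406e+00,  1.31111093e-01,  1.48918043e+00, -2.76682224e-05,
        1.52299600e+00, -8.54266270e-02]), 'qd': array([-0.00124422, -0.00139867, -0.00357972,  0.00065685, -0.00100038,
        0.00212029]), 'tau': array([ 1.61017244e-03, -5.70951462e+01, -5.01942229e+01, -1.60116779e-04,
        8.16006301e-03,  1.74202489e-05]), 'position': array([0.25897949, 0.54067584, 0.23032861]), 'ee_rot': array([-3.13990161e+00, -1.17076997e-04,  2.69482826e+00]), 'wrist_force': array([-0.49748153, -0.42768997,  0.36805336]), 'moment': array([0.00957019, 0.04298361, 0.04685042]), 'gripper_force': 0.0, 'opening': 0.08540383810770115} 0.0187
```

View pics/scene0.png

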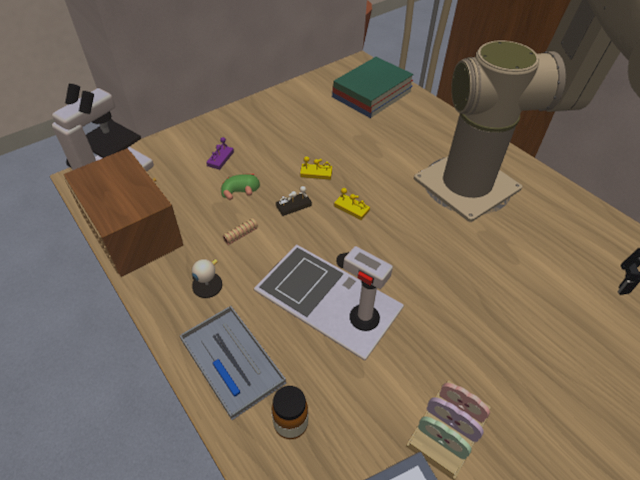

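View pics/top0.png

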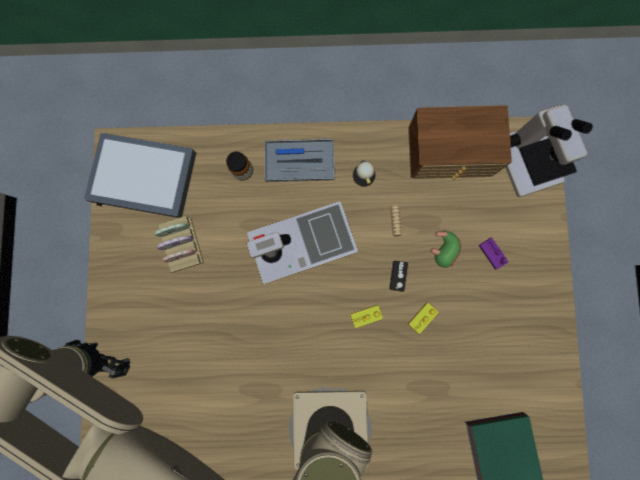

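Lookalikes in the top view are the yellow sets at (367,317) and (424,318), and a purple one at (493,253). The black base with white bones at (399,276) (scene (294,203)) is the target. The visualiser's frame is at (327,234), the red button at (259,237), and its mast end points to +y world.

```bash
cat > m.py <<'E'
from h import *
def load(n): d=np.load(n+"0.npz"); return {k:d[k] for k in d}
t,s=load("top"),load("scene")
def big(m,win):
    x0,y0,x1,y1=win; w=np.zeros(m.shape,np.uint8); w[y0:y1,x0:x1]=m[y0:y1,x0:x1]
    n,l,st,ce=cv2.connectedComponentsWithStats(w); k=1+np.argmax(st[1:,4]); return (l==k).astype(np.uint8)
def rect(P2):
    (cx,cy),(a,b),an=cv2.minAreaRect(P2.astype(np.float32)); bx=cv2.boxPoints(((cx,cy),(a,b),an))
    e=bx[1]-bx[0],bx[2]-bx[1]; L=max(e,key=np.linalg.norm); return np.array([cx,cy]).round(4),sorted([round(a,4),round(b,4)]),round(np.degrees(np.arctan2(L[1],L[0])),1)
for c,nm,wo,wm,wb,wr in((t,"top",(380,255,415,298),(290,200,360,262),(235,200,362,290),(245,225,275,250)),(s,"scene",(270,180,318,220),(250,240,350,325),(250,240,410,360),(350,262,380,292))):
    I=c["img"].astype(int); P=cloud(c); hs=cv2.cvtColor(c["img"],cv2.COLOR_RGB2HSV)
    # ossicle base: dark pixels, top face by cloud z
    m=big(((hs[...,2]<75)).astype(np.uint8),wo); p=P[m>0]; z=p[:,2]
    q=p[(z>.012)&(z<.026)]; print(nm,"oss n",m.sum(),len(q),"z90",np.nanpercentile(z,[50,90]).round(4),rect(q[:,:2]))
    # ray onto plane
    ys,xs=np.nonzero(m); print("  ray z=.018",rect(np.array([world(c,(x,y),.018)[:2] for x,y in zip(xs,ys)])))
    # mat: dark grey blob, frame within
    m=big(((hs[...,2]<115)&(hs[...,1]<60)).astype(np.uint8),wm); p=P[m>0]; print("  mat z",np.nanmedian(p[:,2]).round(4))
    ct=max(cv2.findContours(m,cv2.RETR_EXTERNAL,2)[0],key=cv2.contourArea)
    R=np.array([world(c,(x,y),.014)[:2] for x,y in ct[:,0]]); print("  mat",rect(R))
    hole=cv2.drawContours(np.zeros_like(m),[ct],-1,1,-1); hole=cv2.erode(hole,np.ones((5,5)))&(hs[...,2]>125).astype(np.uint8); hole=big(hole,wm)
    ys,xs=np.nonzero(hole); print("  frame n",len(xs),rect(np.array([world(c,(x,y),.014)[:2] for x,y in zip(xs,ys)])))
    r=big(((I[...,0]>110)&(I[...,1]<60)).astype(np.uint8),wr); p=P[r>0]; print("  red n",len(p),np.nanmedian(p,0).round(4),np.nanmin(p,0).round(3),np.nanmax(p,0).round(3))
    # head: points z .195-.225
    q=P[(P[...,2]>.2)&(P[...,2]<.215)&(np.abs(P[...,0]-.45)<.15)&(np.abs(P[...,1]-.12)<.15)]
    print("  head",len(q),np.nanmedian(q[:,2]) if len(q) else 0,rect(q[:,:2]) if len(q) else 0)
a=cv2.resize(t["img"][255:300,375:425],None,fx=8,fy=8); b=cv2.resize(s["img"][175:225,260:325],None,fx=6,fy=6)
h=max(a.shape[0],b.shape[0]); a,b=[cv2.copyMakeBorder(i,0,h-i.shape[0],0,0,0) for i in(a,b)]
save("crop.png",np.hstack([a,b])[:600,:800])
E
python3 m.py
```

```text
top oss n 313 305 z90 [0.0182 0.0217] (array([ 0.4489, -0.2167]), [0.0453, 0.0887], np.float32(-9.9))
  ray z=.018 (array([ 0.4489, -0.2162]), [0.045, 0.0886], np.float32(-9.6))
  mat z 0.0149
  mat (array([0.5833, 0.0056]), [0.1365, 0.1479], np.float32(18.0))
  frame n 181 (array([0.5835, 0.0057]), [0.0727, 0.1177], np.float32(17.3))
  red n 2 [0.5584 0.168  0.2003] [0.558 0.167 0.2  ] [0.558 0.169 0.2  ]
  head 568 0.20865832082384084 (array([0.5359, 0.1633]), [0.0509, 0.092], np.float32(-73.6))
scene oss n 407 350 z90 [0.0177 0.0208] (array([ 0.4497, -0.2162]), [0.0477, 0.0901], np.float32(-9.1))
  ray z=.018 (array([ 0.4509, -0.2129]), [0.0538, 0.0915], np.float32(-9.9))
  mat z 0.0141
  mat (array([0.5815, 0.0035]), [0.1395, 0.1502], np.float32(17.7))
  frame n 231 (array([0.5806, 0.0025]), [0.0725, 0.1176], np.float32(17.7))
  red n 59 [0.554  0.179  0.1982] [0.546 0.164 0.195] [0.561 0.194 0.203]
  head 878 0.20772989279186055 (array([0.5369, 0.1638]), [0.0527, 0.0896], np.float32(-71.4))
```

View pics/crop.png

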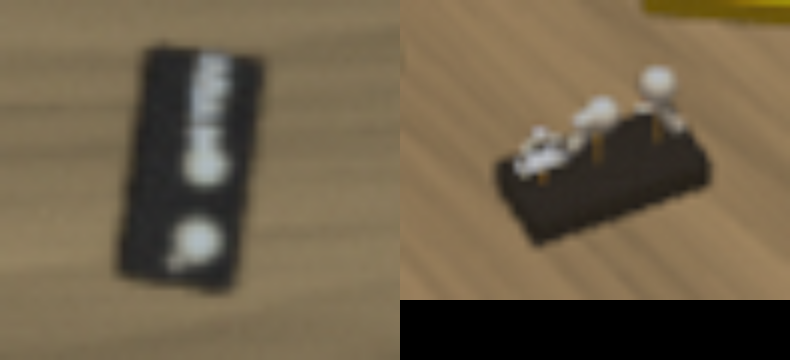

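The crop confirms the target: a black base with three white bones, and no coloured parts. It stands at about (0.449,-0.2165) with its long axis at -9.5°. The stage is at about (0.582,0.0045) with the frame's long way at 17.7°, which puts the mast at about (0.529,0.171).

Emit:
servo_tool([
  [[-0.4,-0.5,-0.1,0,0,0],[-0.83,-1,-0.1,0,0,0],[-0.83,-1,-0.1,0,0,0],[-0.83,-1,-0.1,0,0,0],[-0.83,-1,-0.1,0,0,0]],
], hand=1)

```text
time: 0.6
position: [0.3079, 0.348, 0.2463]
ee_rot: [-3.14, 0.001, 2.691]
wrist_force: [0.5, 0.8, 0.1]
opening: 0.0853
gripper_force: 0.0
```

Emit:
servo_tool([
  [[-0.83,-1,0,0,0,0],[-0.83,-1,0,0,0,0],[-0.83,-1,0,0,0,0],[-0.83,-1,0,0,0,0],[-0.83,-1,0,0,0,0]],
])

```text
time: 1.1
position: [0.3553, 0.1588, 0.2462]
ee_rot: [-3.14, 0.001, 2.688]
wrist_force: [0.2, 0.7, 0.2]
opening: 0.0855
gripper_force: 0.0
```

```bash
cat > go.py <<'E'
import sys
from h import *
from scipy.spatial.transform import Rotation as R
# go.py x y z yaw_deg : shares from the present pose
x,y,z,w=map(float,sys.argv[1:5]); s=env.sense(); A=R.from_euler("xyz",s["ee_rot"])
B=R.from_euler("xyz",[np.pi,0,np.radians(w)])
print("shift",(A.inv().apply(np.array([x,y,z])-s["position"])/.15).round(3).tolist(),"turn",((A.inv()*B).as_rotvec()/(np.pi/2)).round(3).tolist(),s["position"].round(4),np.degrees(s["ee_rot"]).round(1),"t",round(s["time"],1),"F",s["wrist_force"].round(1),"open",round(s["opening"],4))
E
python3 go.py 0.449 -0.2165 0.2 -9.5
```

```text
shift [-1.656, -1.976, 0.312] turn [0.001, 0.001, 1.817] [0.3553 0.1588 0.2462] [-1.799e+02  1.000e-01  1.540e+02] t 1.1 F [0.2 0.7 0.2] open 0.0855
```

Emit:
servo_tool([
  [[-0.83,-1,0,0,0,0.5],[-0.83,-1,0,0,0,0.9],[-0.83,-1,0,0,0,0.9],[-0.83,-1,0,0,0,0.9],[-0.83,-1,0,0,0,0.9],[-0.83,-1,0,0,0,0.9],[-0.83,-1,0,0,0,0.9],[-0.83,-1,0,0,0,0.9],[-0.83,-1,0,0,0,0.9],[-0.83,-1,0,0,0,0.9],[-0.83,-1,0,0,0,0.9],[-0.83,-1,0,0,0,0.9]],
])

```text
time: 2.3
position: [0.4017, -0.0255, 0.2461]
ee_rot: [-3.141, -0.0, 1.284]
wrist_force: [0.3, -0.9, -0.0]
opening: 0.0849
gripper_force: 0.0
```

```bash
python3 go.py 0.449 -0.2165 0.2 -9.5
```

```text
shift [-1.133, 0.663, 0.307] turn [-0.0, 0.0, 0.923] [ 0.4017 -0.0255  0.2461] [-180.    -0.    73.6] t 2.3 F [ 0.3 -0.9 -0. ] open 0.0849
```

Emit:
servo_tool([
  [[-1,0.66,0.3,0,0,0.92],[-1,0.66,0.3,0,0,0.92],[-1,0.66,0.3,0,0,0.92],[-1,0.66,0.3,0,0,0.92],[-1,0.66,0.3,0,0,0.92],[-1,0.66,0.3,0,0,0.92],[-1,0.66,0.3,0,0,0.92],[-1,0.66,0.3,0,0,0.92],[-1,0.66,0.3,0,0,0.92],[-1,0.66,0.3,0,0,0.92],[-1,0.66,0.3,0,0,0.92],[-1,0.66,0.3,0,0,0.92]],
])

```text
time: 3.5
position: [0.4538, -0.1979, 0.2012]
ee_rot: [-3.141, 0.0, -0.16]
wrist_force: [-0.0, -0.1, 1.1]
opening: 0.0857
gripper_force: 0.0
```

```bash
python3 go.py 0.449 -0.2165 0.13 -9.5
python3 - <<'E'
from h import *
c=env.camera("wrist"); save("w1.png",c["img"]); hs=cv2.cvtColor(c["img"],cv2.COLOR_RGB2HSV)
P=cloud(c); m=(hs[...,2]<75)&(P[...,2]>.012)&(P[...,2]<.024)&(np.hypot(P[...,0]-.449,P[...,1]+.2165)<.09)
q=P[m]; (a,b),d,an=cv2.minAreaRect(q[:,:2].astype(np.float32)); print(len(q),np.median(q[:,2]),a,b,d,an)
E
```

```text
shift [-0.012, 0.128, 0.474] turn [-0.0, 0.0, 0.004] [ 0.4538 -0.1979  0.2012] [-180.     0.    -9.1] t 3.5 F [-0.  -0.1  1.1] open 0.0857
2747 0.016798295944095598 0.44822707772254944 -0.2192600965499878 (0.04410793259739876, 0.08873774856328964) 79.83155059814453
```

View pics/w1.png

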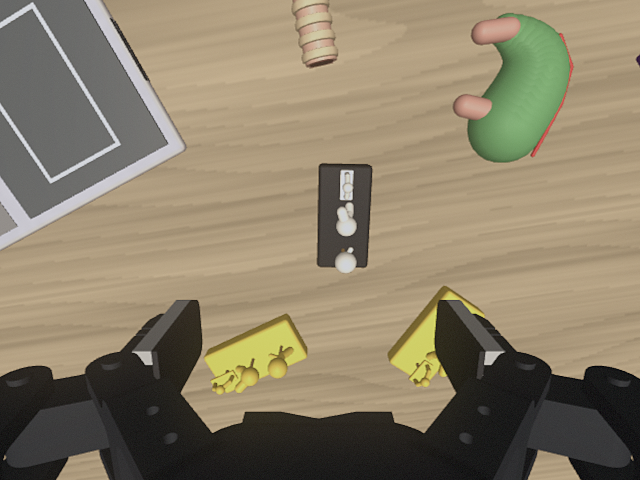

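The wrist view shows the black set at (345,215), with the yellow look-alikes at (255,345) and (435,345), clear of the grasp.

Emit:
servo_tool([
  [[-0.012,0.135,0.2,0,0,0.005],[-0.012,0.135,0.4,0,0,0.005],[-0.012,0.135,0.6,0,0,0.005],[-0.012,0.135,0.7,0,0,0.005],[-0.012,0.135,0.7,0,0,0.005],[-0.012,0.135,0.7,0,0,0.005]],
])

```text
time: 4.15
position: [0.4491, -0.218, 0.0972]
ee_rot: [3.141, -0.001, -0.171]
wrist_force: [0.1, -0.5, 0.9]
opening: 0.0858
gripper_force: 0.0
```

```bash
python3 go.py 0.449 -0.2175 0.003 -9.7
python3 - <<'E'
from h import *
c=env.camera("wrist"); save("w2.png",c["img"]); hs=cv2.cvtColor(c["img"],cv2.COLOR_RGB2HSV)
P=cloud(c); m=(hs[...,2]<75)&(P[...,2]>.008)&(P[...,2]<.024)&(np.hypot(P[...,0]-.449,P[...,1]+.2165)<.065)
q=P[m]; (a,b),d,an=cv2.minAreaRect(q[:,:2].astype(np.float32)); print(len(q),np.median(q[:,2]),a,b,d,an)
E
```

```text
shift [-0.001, -0.003, 0.628] turn [0.0, -0.0, -0.001] [ 0.4491 -0.218   0.0972] [180.   -0.   -9.8] t 4.2 F [ 0.1 -0.5  0.9] open 0.0858
5401 0.016739433855516683 0.44821277260780334 -0.2192911058664322 (0.044456567615270615, 0.089022696018219) 79.8700942993164
```

Emit:
servo_tool([
  [[0,0.005,0.15,0,0,0],[0,0.005,0.3,0,0,0],[0,0.005,0.45,0,0,0],[0,0.005,0.55,0,0,0],[0,0.005,0.625,0,0,0],[0,0.005,0.625,0,0,0],[0,0.005,0.625,0,0,0]],
])

```text
time: 4.9
position: [0.4493, -0.219, 0.0037]
ee_rot: [3.141, -0.001, -0.172]
wrist_force: [-0.0, -0.7, -0.5]
opening: 0.0856
gripper_force: 0.0
```

Emit:
servo_tool([
  [[0,0,0,0,0,0],[0,0,0,0,0,0],[0,0,0,0,0,0],[0,0,0,0,0,0],[0,0,0,0,0,0],[0,0,0,0,0,0],[0,0,0,0,0,0],[0,0,0,0,0,0],[0,0,0,0,0,0],[0,0,0,0,0,0]],
], hand=0)

```text
time: 5.9
position: [0.4492, -0.219, 0.0037]
ee_rot: [3.141, -0.002, -0.172]
wrist_force: [-0.9, 0.9, 6.2]
opening: 0.0432
gripper_force: 62.0
```

Emit:
servo_tool([
  [[0,0,-0.05,0,0,0],[0,0,-0.15,0,0,0],[0,0,-0.3,0,0,0],[0,0,-0.45,0,0,0],[0,0,-0.6,0,0,0],[0,0,-0.6,0,0,0],[0,0,-0.6,0,0,0]],
])

```text
time: 6.6
position: [0.4486, -0.2187, 0.0928]
ee_rot: [3.141, -0.001, -0.172]
wrist_force: [0.2, 0.4, -1.3]
opening: 0.0436
gripper_force: 61.3
```

```bash
python3 go.py 0.582 0.0045 0.1 17.7
python3 - <<'E'
from h import *
c=env.camera("wrist"); save("w3.png",c["img"]); hs=cv2.cvtColor(c["img"],cv2.COLOR_RGB2HSV)
P=cloud(c); m=(P[...,2]>.085)&(P[...,2]<.125)&(np.hypot(P[...,0]-.449,P[...,1]+.2165)<.065)
q=P[m]; print(len(q),np.median(q[:,2]) if len(q) else 0)
c=env.camera("scene"); save("s3.png",c["img"][120:360,180:500])
E
```

```text
shift [0.622, -1.618, -0.048] turn [0.0, -0.001, -0.306] [ 0.4486 -0.2187  0.0928] [ 1.8e+02 -1.0e-01 -9.8e+00] t 6.6 F [ 0.2  0.4 -1.3] open 0.0436
25026 0.10603976018791134
```

View pics/w3.png

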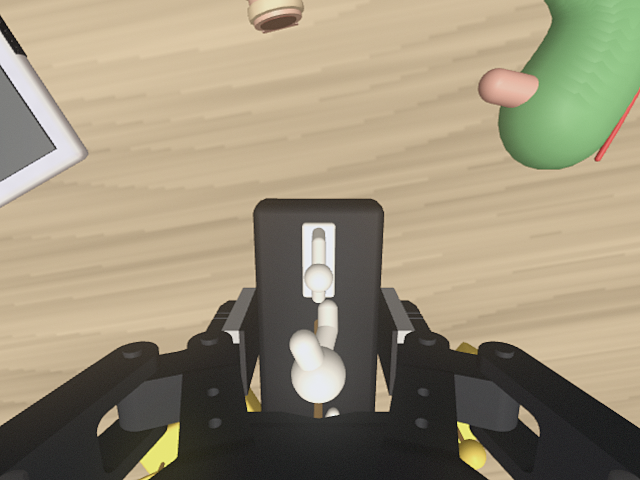

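The set is held square and level by its base (wrist image, base at (318,300)), and the bones are untouched.

Emit:
servo_tool([
  [[0.08,-0.2,-0.05,0,0,0],[0.16,-0.4,-0.05,0,0,-0.07],[0.24,-0.6,-0.05,0,0,-0.14],[0.32,-0.8,-0.05,0,0,-0.21],[0.4,-1,-0.05,0,0,-0.28],[0.4,-1,-0.05,0,0,-0.306],[0.4,-1,-0.05,0,0,-0.306]],
])

```text
time: 7.4
position: [0.5324, -0.0799, 0.0982]
ee_rot: [-3.14, 0.003, 0.311]
wrist_force: [-0.2, -0.4, -1.0]
opening: 0.0433
gripper_force: 61.4
```

```bash
python3 go.py 0.582 0.0045 0.1 17.7
```

```text
shift [0.487, -0.434, -0.012] turn [-0.001, 0.002, 0.001] [ 0.5324 -0.0799  0.0982] [-179.9    0.2   17.8] t 7.4 F [-0.2 -0.4 -1. ] open 0.0433
```

Emit:
servo_tool([
  [[0.15,-0.13,0,0,0,0],[0.3,-0.26,0,0,0,0],[0.487,-0.434,0,0,0,0],[0.487,-0.434,0.1,0,0,0],[0.487,-0.434,0.2,0,0,0],[0.487,-0.434,0.3,0,0,0],[0.487,-0.434,0.4,0,0,0],[0.487,-0.434,0.4,0,0,0],[0.487,-0.434,0.4,0,0,0]],
])

```text
time: 8.3
position: [0.5823, 0.0026, 0.0393]
ee_rot: [-3.141, 0.002, 0.308]
wrist_force: [0.7, 0.4, -0.5]
opening: 0.0437
gripper_force: 61.5
```

```bash
python3 go.py 0.582 0.0045 0.0185 17.7
python3 - <<'E'
from h import *
c=env.camera("top"); save("t4.png",cv2.resize(c["img"][190:300,220:380],None,fx=4,fy=4))
E
```

```text
shift [0.002, -0.013, 0.139] turn [-0.0, 0.001, -0.001] [0.5823 0.0026 0.0393] [-1.80e+02  1.00e-01  1.76e+01] t 8.3 F [ 0.7  0.4 -0.5] open 0.0437
```

View pics/t4.png

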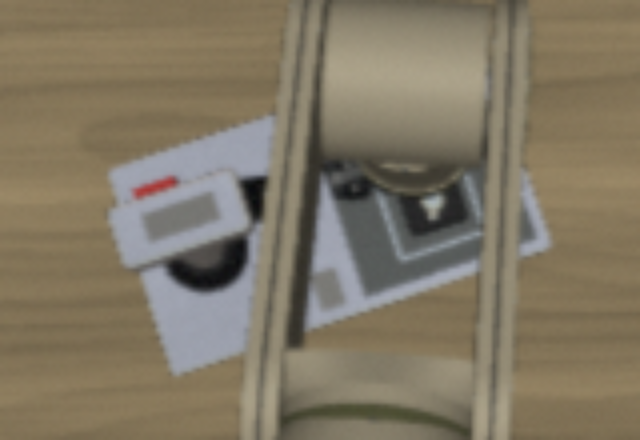

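The base hangs inside the frame lines (crop about (435,205)), and the arm is clear of the camera head. I'll set it down slowly.

Emit:
servo_tool([
  [[0,-0.01,0.04,0,0,0],[0,-0.01,0.08,0,0,0],[0,-0.01,0.11,0,0,0],[0,-0.01,0.125,0,0,0],[0,-0.01,0.132,0,0,0],[0,-0.01,0.139,0,0,0],[0,-0.01,0.142,0,0,0],[0,-0.01,0.142,0,0,0],[0,-0.01,0.142,0,0,0]],
])

```text
time: 9.25
position: [0.5827, 0.0046, 0.0189]
ee_rot: [3.141, -0.0, 0.309]
wrist_force: [0.5, 0.7, -1.0]
opening: 0.0437
gripper_force: 61.5
```

Emit:
servo_tool([
  [[0,0,0.005,0,0,0],[0,0,0.01,0,0,0],[0,0,0.01,0,0,0]],
])

```text
time: 9.55
position: [0.5827, 0.0046, 0.0177]
ee_rot: [3.141, -0.0, 0.309]
wrist_force: [-2.5, -0.5, 2.8]
opening: 0.0434
gripper_force: 62.0
```

Emit:
servo_tool([
  [[0,0,0,0,0,0],[0,0,0,0,0,0],[0,0,0,0,0,0],[0,0,0,0,0,0],[0,0,0,0,0,0],[0,0,0,0,0,0],[0,0,0,0,0,0],[0,0,0,0,0,0],[0,0,0,0,0,0],[0,0,0,0,0,0]],
], hand=1)

```text
time: 10.55
position: [0.5826, 0.0046, 0.0173]
ee_rot: [3.142, -0.0, 0.309]
wrist_force: [-0.5, 0.2, -1.1]
opening: 0.0853
gripper_force: 0.0
```

Emit:
servo_tool([
  [[0,0,-0.05,0,0,0],[0,0,-0.15,0,0,0],[0,0,-0.3,0,0,0],[0,0,-0.5,0,0,0],[0,0,-0.7,0,0,0],[0,0,-1,0,0,0],[0,0,-1,0,0,0],[0,0,-1,0,0,0]],
])

```text
time: 11.35
position: [0.5843, 0.0045, 0.1708]
ee_rot: [3.139, -0.005, 0.309]
wrist_force: [-0.5, -0.4, -0.2]
opening: 0.0854
gripper_force: 0.0
```

```bash
python3 - <<'E'
from h import *
for n in("wrist","scene"):
    c=env.camera(n); save(n+"5.png",c["img"]); hs=cv2.cvtColor(c["img"],cv2.COLOR_RGB2HSV); P=cloud(c)
    near=np.hypot(P[...,0]-.582,P[...,1]-.0045)<.075
    q=P[(hs[...,2]<75)&(P[...,2]>.027)&(P[...,2]<.038)&near]; print(n,"base",len(q),np.median(q[:,2]),cv2.minAreaRect(q[:,:2].astype(np.float32)))
    q=P[(hs[...,2]>125)&(hs[...,1]<60)&(abs(P[...,2]-.014)<.005)&(np.hypot(P[...,0]-.582,P[...,1]-.0045)<.068)]; print("frame",len(q),cv2.minAreaRect(q[:,:2].astype(np.float32)))
E
python3 go.py 0.529 0.171 0.3 107.7
```

```text
wrist base 4800 0.030834804905548102 ((0.5820854306221008, 0.004269331693649292), (0.08879023045301437, 0.044477418065071106), 17.546415328979492)
frame 6266 ((0.5825932025909424, 0.014669384807348251), (0.13280914723873138, 0.11550752073526382), 5.141220569610596)
scene base 443 0.03188072893636129 ((0.5829219818115234, 0.005005251616239548), (0.09273671358823776, 0.04625393822789192), 16.64207649230957)
frame 226 ((0.5807164311408997, 0.002962738275527954), (0.12021741271018982, 0.07480118423700333), 17.836593627929688)
shift [-0.001, -1.164, -0.885] turn [-0.0, 0.0, -1.0] [0.5823 0.0047 0.1673] [-180.     0.    17.7] t 11.4 F [-0.5  0.3 -0.5] open 0.0849
```

View pics/wrist5.png

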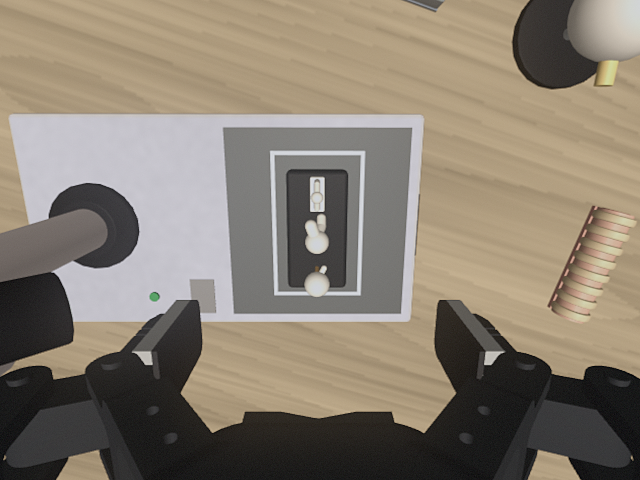

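The set stands inside the frame (wrist (317,228), frame centre (317,223)), clear of the lines. Next: up, then over the camera head.

Emit:
servo_tool([
  [[0,0,-0.3,0,0,0],[0,0,-0.6,0,0,0],[0,0,-0.9,0,0,0],[0,0,-1,0,0,0],[0,-0.25,-1,0,0,-0.1],[0,-0.5,-1,0,0,-0.2],[0,-0.75,-1,0,0,-0.3],[0,-1,-1,0,0,-0.4],[0,-1,-1,0,0,-0.5],[0,-1,-1,0,0,-0.6],[0,-1,-1,0,0,-0.7],[0,-1,-1,0,0,-0.8],[0,-1,-1,0,0,-0.9],[0,-1,-1,0,0,-1],[0,-1,-1,0,0,-1],[0,-1,-1,0,0,-1],[0,-1,-1,0,0,-1]],
])

```text
time: 13.15
position: [0.5365, 0.1475, 0.3159]
ee_rot: [-3.139, -0.0, 1.877]
wrist_force: [0.5, 1.1, -0.1]
opening: 0.0856
gripper_force: 0.0
```

```bash
python3 go.py 0.529 0.171 0.17 107.7
python3 - <<'E'
from h import *
for n in("wrist","scene"):
    c=env.camera(n); save(n+"6.png",c["img"]); P=cloud(c); I=c["img"].astype(int)
    q=P[(P[...,2]>.2025)&(P[...,2]<.213)&(np.hypot(P[...,0]-.532,P[...,1]-.162)<.08)]
    print(n,len(q),np.median(q[:,2]) if len(q) else 0,cv2.minAreaRect(q[:,:2].astype(np.float32)) if len(q) else 0)
    r=P[(I[...,0]>110)&(I[...,1]<60)&(P[...,2]>.17)&(P[...,2]<.21)&(np.hypot(P[...,0]-.532,P[...,1]-.162)<.08)]
    print(" red",len(r),np.nanmedian(r,0),cv2.minAreaRect(r[:,:2].astype(np.float32)) if len(r)>3 else 0)
E
```

```text
shift [0.165, 0.002, 0.973] turn [-0.001, -0.0, -0.002] [0.5365 0.1475 0.3159] [-179.9   -0.   107.6] t 13.2 F [ 0.5  1.1 -0.1] open 0.0856
wrist 8595 0.20686210190573406 ((0.5317896008491516, 0.16106829047203064), (0.043780211359262466, 0.08907058835029602), 17.44759750366211)
 red 3 [0.5590956  0.17267753 0.19677687] 0
scene 833 0.207983301276501 ((0.5337122678756714, 0.16216310858726501), (0.04644518718123436, 0.0901118740439415), 15.714370727539062)
 red 59 [0.55382803 0.17892655 0.19815945] ((0.5544337630271912, 0.17857562005519867), (0.008829067461192608, 0.02930775284767151), 14.745075225830078)
```

View pics/wrist6.png

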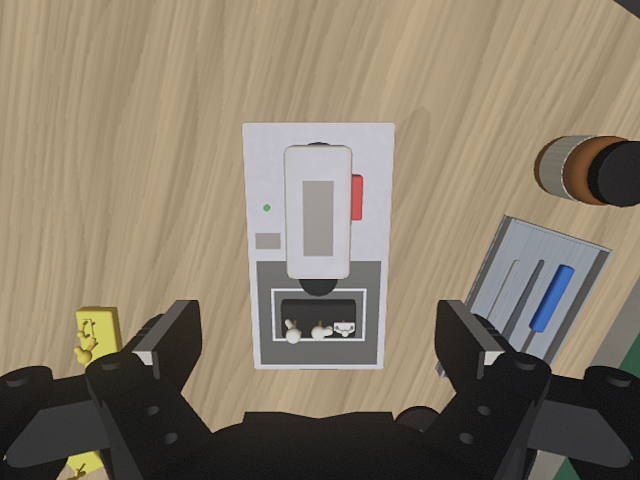

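The head is at (318,212) with the red button on its right side (357,197), which confirms the mast axis at (0.529,0.171).

Emit:
servo_tool([
  [[0.08,0,0,0,0,0],[0.165,0,0,0,0,0],[0.165,0,0.15,0,0,0],[0.165,0,0.35,0,0,0],[0.165,0,0.55,0,0,0],[0.165,0,0.75,0,0,0],[0.165,0,0.9,0,0,0],[0.165,0,0.973,0,0,0],[0.165,0,0.973,0,0,0],[0.165,0,0.973,0,0,0]],
])

```text
time: 14.25
position: [0.5299, 0.1717, 0.1725]
ee_rot: [3.14, 0.0, 1.88]
wrist_force: [0.3, -0.5, 1.8]
opening: 0.0855
gripper_force: 0.0
```

```bash
python3 go.py 0.529 0.171 0.17 107.7
```

```text
shift [-0.003, -0.007, 0.017] turn [0.001, 0.0, 0.0] [0.5299 0.1717 0.1725] [179.9   0.  107.7] t 14.2 F [ 0.3 -0.5  1.8] open 0.0855
```

Emit:
servo_tool([
  [[0,-0.007,0.01,0,0,0],[0,-0.007,0.01,0,0,0],[0,-0.007,0.01,0,0,0],[0,-0.007,0.01,0,0,0],[0,-0.007,0.01,0,0,0],[0,-0.007,0.01,0,0,0],[0,-0.007,0.01,0,0,0],[0,-0.007,0.01,0,0,0],[0,-0.007,0.01,0,0,0],[0,-0.007,0.01,0,0,0]],
], hand=0)

```text
time: 15.25
position: [0.5288, 0.1708, 0.1721]
ee_rot: [3.14, 0.0, 1.879]
wrist_force: [-5.7, -1.4, 11.4]
opening: 0.0433
gripper_force: 64.2
```

Emit:
servo_tool([
  [[0,-0.007,-0.03,0,0,0],[0,-0.007,-0.08,0,0,0],[0,-0.007,-0.13,0,0,0],[0,-0.007,-0.18,0,0,0],[0,-0.007,-0.23,0,0,0],[0,-0.007,-0.23,0,0,0]],
])

```text
time: 15.85
position: [0.5288, 0.1708, 0.2059]
ee_rot: [3.138, 0.0, 1.879]
wrist_force: [7.7, 3.0, -2.7]
opening: 0.0433
gripper_force: 63.0
```

Emit:
servo_tool([
  [[0,0,-0.06,0,0,0],[0,0,-0.12,0,0,0],[0,0,-0.18,0,0,0],[0,0,-0.24,0,0,0],[0,0,-0.3,0,0,0],[0,0,-0.35,0,0,0],[0,0,-0.39,0,0,0],[0,0,-0.42,0,0,0],[0,0,-0.43,0,0,0],[0,0,-0.43,0,0,0],[0,0,-0.43,0,0,0]],
])

```text
time: 16.95
position: [0.5288, 0.1708, 0.2693]
ee_rot: [3.138, 0.0, 1.879]
wrist_force: [9.3, 3.0, -3.1]
opening: 0.0436
gripper_force: 63.4
```

```bash
python3 - <<'E'
from h import *
c=env.camera("scene"); save("s7.png",cv2.resize(c["img"][160:360,240:440],None,fx=3,fy=3)); P=cloud(c); I=c["img"].astype(int); hs=cv2.cvtColor(c["img"],cv2.COLOR_RGB2HSV)
r=P[(I[...,0]>110)&(I[...,1]<60)&(P[...,2]>.15)&(np.hypot(P[...,0]-.532,P[...,1]-.162)<.08)]
print("red",len(r),np.round(np.nanpercentile(r[:,2],[5,50,95]),3) if len(r) else 0)
q=P[(hs[...,2]<75)&(P[...,2]>.027)&(P[...,2]<.038)&(np.hypot(P[...,0]-.582,P[...,1]-.0045)<.075)]; print("base",len(q),cv2.minAreaRect(q[:,:2].astype(np.float32)))
q=P[(hs[...,2]>120)&(hs[...,1]<60)&(P[...,2]>.24)&(P[...,2]<.32)&(np.hypot(P[...,0]-.545,P[...,1]-.13)<.08)]; print("head z",len(q),np.round(np.nanpercentile(q[:,2],[5,50,95]),3) if len(q) else 0)
E
python3 go.py 0.529 0.171 0.272 107.7
```

```text
red 3 [0.168 0.169 0.17 ]
base 449 ((0.5819585919380188, 0.005224030464887619), (0.09233174473047256, 0.04593346267938614), 17.716594696044922)
head z 416 [0.302 0.305 0.307]
shift [0.001, 0.002, -0.018] turn [0.002, 0.0, -0.0] [0.5287 0.1708 0.2693] [179.8   0.  107.7] t 17.0 F [ 8.8  3.3 -2.1] open 0.0434
```

View pics/s7.png

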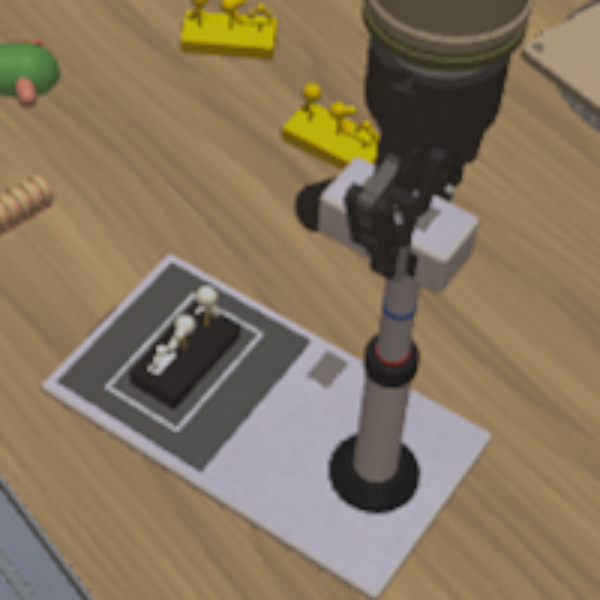

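The red ring at (392,358) is just emerging from the collar and the ossicle set is standing in the frame. I'll go the last few millimetres until the stop is felt.

Emit:
servo_tool([
  [[0,0,-0.01,0,0,0],[0,0,-0.02,0,0,0],[0,0,-0.02,0,0,0],[0,0,-0.02,0,0,0]],
])

```text
time: 17.4
position: [0.5287, 0.1708, 0.2721]
ee_rot: [3.139, 0.0, 1.879]
wrist_force: [9.6, 3.3, -3.5]
opening: 0.0432
gripper_force: 65.2
```

Emit:
servo_tool([
  [[0,0,-0.01,0,0,0],[0,0,-0.015,0,0,0],[0,0,-0.015,0,0,0],[0,0,-0.015,0,0,0]],
])

```text
time: 17.8
position: [0.5287, 0.1707, 0.2721]
ee_rot: [3.14, -0.0, 1.879]
wrist_force: [14.7, 4.7, -15.0]
opening: 0.0434
gripper_force: 64.2
```

The stop is felt: -15 N and no further rise. I'll hand in.

Run:
```python
from h import *
print(env.job_done()); s=env.sense(); print(s["position"],s["wrist_force"],s["gripper_force"])
```

```text
the job is handed in; nothing more can be done
None
the job is handed in; nothing more can be done
```

The job is handed in: the ossicle set stands upright in the frame and let go, and the gripper holds the camera at the top stop (15 N at the wrist, no further rise) with the button pressed; no verdict was shown after hand-in.

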